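Load the carriers into the riveting station's track and wind the gate shut

ROBOT

A 6-joint arm with a two-finger parallel gripper is mounted at the origin on the work surface. World frame = base frame: x ahead of the robot, y to its left, z up, the work surface at z = 0. Lengths are in m, angles in rad, forces in N, time in s.
With the tool pointing down it reaches from about 0.275 to 0.75 m from the base axis. Payload 10.2 kg.
Tool frame: the origin (TCP) lies midway between the tips of the shut fingers; the grasp point (between the pads) lies 19 mm behind it (env.hold_point_z is the distance from the TCP to the grasp point, in m); x points along the fingers, z is the direction in which the jaws open and shut, and the axes are right-handed (so a half turn about x gives the same grasp; the last joint's range is limited). The gripper opens to 85 mm and grips with 20 to 120 N. Pads are 22 mm wide; open, the fingers measure 114 mm over their backs; the gripper's body (76 mm by 85 mm) begins 54 mm behind the grasp point. The pads swing forward as they close: fully open they stand 13 mm farther back than shut.
Start: joints at [-1.501, 0.313, 1.498, -0, 1.331, -0.223], TCP at [0.152, -0.503, 0.231] pointing down, gripper open.
Joint ranges: [-2.94, 2.94], [-0.97, 2.17], [0.19, 2.56], [-1.23, 4.37], [0.02, 3.11], [-2.88, 2.88]. Speed limits (rad/s): [2.39, 2.39, 3.01, 3.14, 3.14, 3.14].

INTERFACE

Orientations are given as a unit quaternion [x, y, z, w].
In Python, from bench import env, kinematics, monitor, eyes, job gives the robot as it stands. The module is installed in compiled form; this text tells all that it offers. Calls block until the motion is done:
- env.reach(position, orientation): joint-space move of the TCP to a pose.
- env.movel(position, velocity=0.15, frame=None, guard=None): straight line of the TCP; frame=None keeps the orientation; velocity is the mean speed in m/s. With guard (N) it stops when the force on the tool has changed by that much, and returns True; else False.
- env.set_joints(angles): joint-space move.
- env.release() and env.close_gripper(effort=None): open the fingers fully, or close them until they stop; effort is the grip in N (None keeps the last).
- env.hold(seconds).
- kinematics.ik(position, orientation): joint angles nearest the present ones, or None.
- monitor.sense(): the state.
- eyes.grab_frame(name): name is "scene" or "top"; returns a dict with "frame" (480x640x3 uint8, red, green, blue), "mtx" (3x3 intrinsics, pixels), "view" (4x4, takes a point from world to camera coordinates). Camera axes: x right, y down, z forward; pixel columns grow to the right and rows downward; lengths in m; the calibration is good to about 2 mm. A picture is of the moment at which its call begins. There is no depth.
A pose or a line that the arm cannot do raises env.MotionError and nothing moves.
- job.hand_in(): hands the job in, once; it reports no verdict.
The state is a dict: "clock": time; "joints": joint angles; "qvel": joint speeds; "joint_efforts": joint torques, N m; "position": TCP position; "ee_rot": TCP orientation; "contact_force": force on the tool from outside, world axes, zero at the start; "ft_torque": the same for the moment, N m; "finger_gap": opening from 0.0 (shut) to 1.0 (fully open).
Only numpy, scipy, OpenCV 4.12 (cv2) and the standard library are available. Lean on these libraries where they do the work, as an engineer would, in place of code of your own. Each camera call takes 0.05 s, during which the arm holds its last target.

TASK

Get the riveting station ready: wind its T-handle anticlockwise all the way until the gate across the track is fully down, then set each carrier standing on the bench foot-down on the open end of the track and slide it under the lips, so that all of them stand in one closed row against the end stop. Then wind the T-handle clockwise all the way, so that the gate is fully up again behind them. Leave the screwdriver and the jar where they are.

Things in the scene. Friction and masses are not known exactly. Their poses are not given: they have to be found in the camera images.
- station: Loading station, fixed to the bench: blue base plate 245 x 200 mm, 22 mm thick (its top is the track floor). Origin at the centre of the base, on the bench; z up; x runs along the track from its open end to its end stop; the track's centre line is y = +0.060. The grey drive housing (56 x 56 mm, top at z = 0.067) with the T-handle stands at x = 0, y = -0.060.
- track_stop (a point): On the track floor's centre line, at the face of the steel end stop; axes as the station's. From here back to x = -0.150 the track is a channel 40 mm wide whose side walls carry inward lips: underside 11 mm and top 16 mm above the floor, 26 mm apart, so that only a carrier's post passes between. The gate (34 mm wide, 6 mm thick) is centred at x = -0.155.
- lead_in (a point): On the track floor's centre line, in the middle of the open lead-in before the gate (0.195 m before the end stop); axes as the station's. The lead-in has no lips: flat floor from x = -0.035 to 0.037, with two 8 mm high guides about 66 mm apart at the outer end, narrowing to 40 mm at the gate. Four carriers fill the lipped part with 8 mm to spare before the gate.
- thandle (a joint): T-handle's angle in rad: 0 is wound fully clockwise (as seen from above; gate fully up), 6.28 (one whole turn, two half turns) is wound fully anticlockwise (gate fully down); both ends are hard stops. It grows anticlockwise. It turns lightly (about 0.05 N m) and stays where it is left. The gate sinks 13 mm over the 6.28 rad, linearly.
- thandle_hub (a point): Centre of the T-handle's cross bar, on its upright turning axis, 115 mm above the bench. x runs along the bar (level), z up. The bar is a round steel rod of 11 mm diameter reaching 50 mm to each side, with 15 mm balls at its ends and a hub 20 mm in diameter (10 mm below to 8 mm above the bar's middle); 42 mm of free height below the bar.
- gate_top (a point): Middle of the gate's top edge. Fully up it stands 10 mm above the track floor and bars the track; fully down it is 3 mm below the floor. It moves only with the T-handle.
- carrier0_mid (a point): Carrier 0: loose, about 90 g, 52 mm tall: a square dark steel foot 36 x 36 mm, 8 mm thick, and on its middle a square aluminium post 20 x 20 mm, sides parallel to the foot's. This point is the carrier's centre, half-way up (26 mm above its underside); z is up along the post, x and y are square to the post's sides. All carriers are alike; 2 to 4 are present, standing on the bench.
- carrier1_mid (a point): Carrier 1: loose, about 90 g, 52 mm tall: a square dark steel foot 36 x 36 mm, 8 mm thick, and on its middle a square aluminium post 20 x 20 mm, sides parallel to the foot's. This point is the carrier's centre, half-way up (26 mm above its underside); z is up along the post, x and y are square to the post's sides. All carriers are alike; 2 to 4 are present, standing on the bench.
- carrier2_mid (a point): Carrier 2: loose, about 90 g, 52 mm tall: a square dark steel foot 36 x 36 mm, 8 mm thick, and on its middle a square aluminium post 20 x 20 mm, sides parallel to the foot's. This point is the carrier's centre, half-way up (26 mm above its underside); z is up along the post, x and y are square to the post's sides. All carriers are alike; 2 to 4 are present, standing on the bench.
- carrier3_mid (a point): Carrier 3: loose, about 90 g, 52 mm tall: a square dark steel foot 36 x 36 mm, 8 mm thick, and on its middle a square aluminium post 20 x 20 mm, sides parallel to the foot's. This point is the carrier's centre, half-way up (26 mm above its underside); z is up along the post, x and y are square to the post's sides. All carriers are alike; 2 to 4 are present, standing on the bench.
- driver: Screwdriver lying on the bench: leave alone. Origin at its middle, underside.
- tin: White plastic jar with black lid, 60 mm diameter, 70 mm tall: leave alone. Origin at its underside.
Things that resemble listed ones, but are neither listed nor needed, are in the scene too. What is shaped like the part that bears carrier2_mid but orange or pink is not meant.

How it is judged:
By the outcome, as a careful person would: the job done as asked, in the order asked, and still so for the second after the job is handed in, with the robot touching nothing.
Of carrier0, carrier1, carrier2, carrier3 only 2 to 4 are there at a start; the rules pass over those that are not, and their reading is None.
At some moment in a run one of carrier0, carrier1, carrier2, carrier3 may be knocked a few centimetres aside while the robot is not near it.
Once in a run the grip may slacken for a moment while it holds something.
It also fails if it takes over 210 s, if anything falls off the work surface, if the arm or the gripper's body presses on something with over 40 N, if the wrist force passes 120 N, or if a joint passes its speed limit or range.

## Working session

There is one attempt and no reset: what is moved stays moved. The work goes in short steps, each a Python script; the robot and the scene stay as the last script left them, time stands still between calls to the robot, and variables do not carry over. Pictures are saved under pics/ and viewed, and the job is handed in when it is done.

```bash
mkdir -p pics; ls
python3 - <<'E'
from bench import env, kinematics, monitor, eyes, job
import cv2,json
for n in("scene","top"):
    d=eyes.grab_frame(n); cv2.imwrite(f"pics/{n}0.png",d["frame"][:,:,::-1]); print(n,d["mtx"].tolist(),d["view"].round(4).tolist())
print(monitor.sense(), env.hold_point_z)
E
```

```text
pics
scene [[525.3972866368558, 0.0, 315.6590126802478], [0.0, 525.3972866368558, 238.80277582129622], [0.0, 0.0, 1.0]] [[0.7702, 0.6377, -0.0075, -0.457], [0.4858, -0.5942, -0.641, -0.2158], [-0.4132, 0.4901, -0.7675, 1.5518], [0.0, 0.0, 0.0, 1.0]]
top [[527.7538927734931, 0.0, 315.2106684731616], [0.0, 527.7538927734931, 238.30968405661895], [0.0, 0.0, 1.0]] [[-0.0101, -0.9993, -0.036, 0.0318], [-0.9815, 0.0168, -0.1909, 0.5851], [0.1914, 0.0334, -0.9809, 1.0464], [0.0, 0.0, 0.0, 1.0]]
{'clock': 0.1, 'joints': array([-1.50140179e+00,  3.13373599e-01,  1.49837029e+00,  8.66668957e-06,
        1.33102894e+00, -2.23391088e-01]), 'qvel': array([ 0.0008259 ,  0.00098287, -0.00272327,  0.00121061, -0.00052665,
        0.0021641 ]), 'joint_efforts': array([ 2.15523592e-03, -4.12902367e+01, -2.60145056e+01, -2.48003462e-04,
        2.98950508e-03,  4.14570565e-07]), 'position': array([ 0.15150355, -0.50241326,  0.23079932]), 'ee_rot': array([ 0.42203592,  0.56785577, -0.42139832,  0.56731734]), 'contact_force': array([ 0.01992246, -0.01225621, -0.44825928]), 'ft_torque': array([-6.85215136e-05, -1.66084665e-02,  1.11510741e-02]), 'finger_gap': 0.998254219925905} 0.0187
```

View pics/scene0.png

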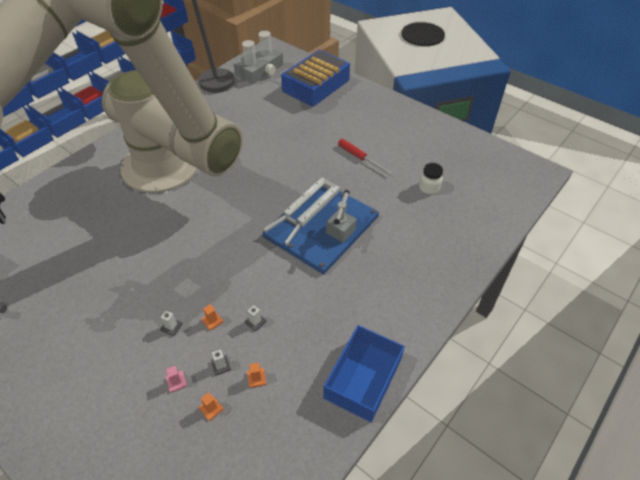

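View pics/top0.png

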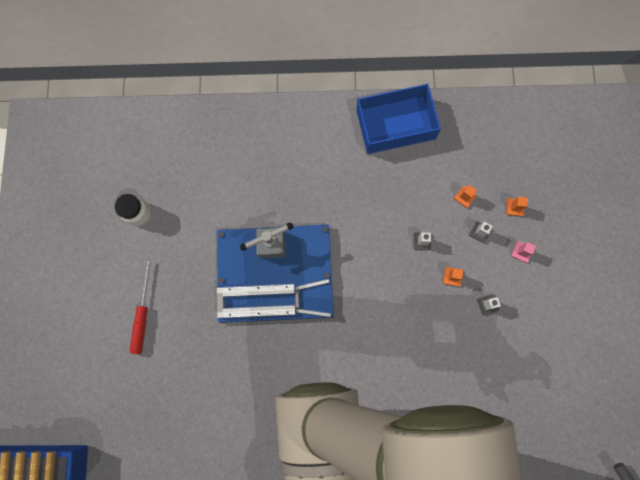

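Candidates in the top view: grey carriers at (424,240), (482,231) and (489,304). The look-alikes to leave are orange at (466,196), (517,206) and (454,277), and pink at (524,251). The station is around (275,273), with the T-bar from (243,247) to (290,226). Next I'll look at close crops.

Run:
```python
import cv2
t=cv2.imread("pics/top0.png"); s=cv2.imread("pics/scene0.png")
cv2.imwrite("pics/c_st.png",cv2.resize(t[215:335,205:345],None,fx=5,fy=5,interpolation=cv2.INTER_CUBIC))
cv2.imwrite("pics/c_ca.png",cv2.resize(t[180:320,400:550],None,fx=4,fy=4,interpolation=cv2.INTER_CUBIC))
cv2.imwrite("pics/c_sc.png",cv2.resize(s[170:280,255:390],None,fx=5,fy=5,interpolation=cv2.INTER_CUBIC))
```

```text
(no output)
```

View pics/c_st.png

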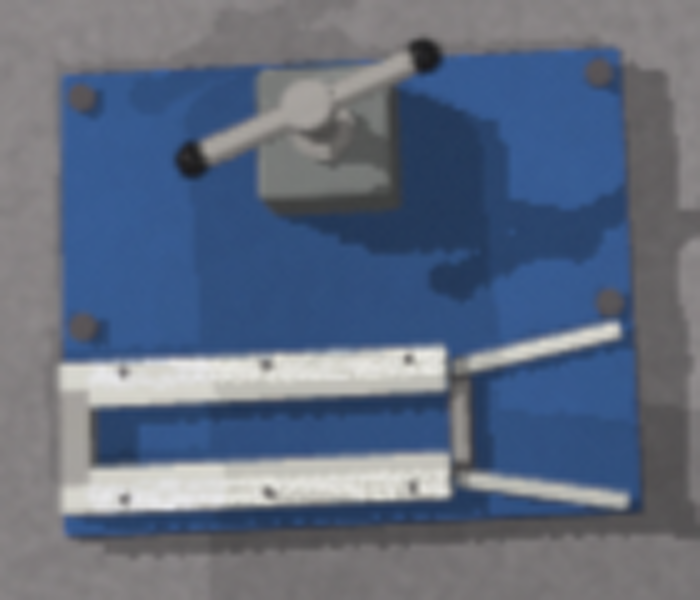

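View pics/c_ca.png

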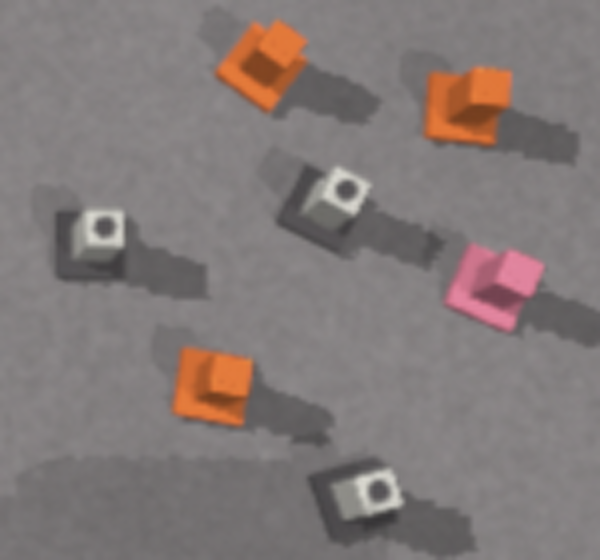

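View pics/c_sc.png

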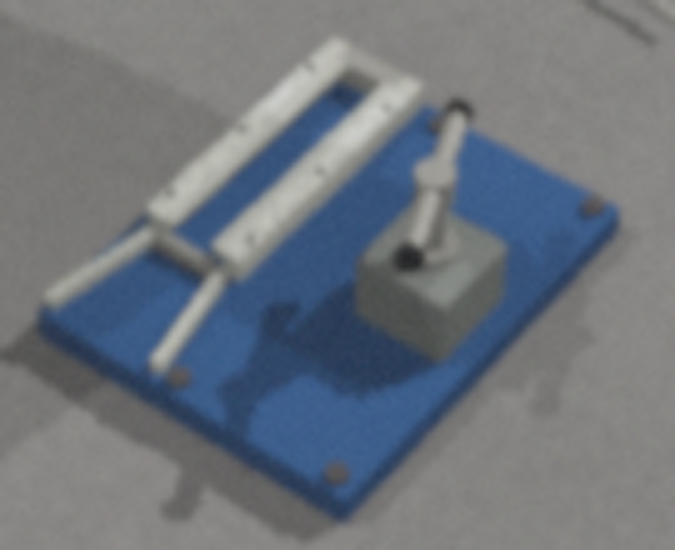

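```bash
cat > geo.py <<'E'
import numpy as np, cv2
from scipy.optimize import least_squares
T=dict(K=np.array([[527.7538927734931,0,315.2106684731616],[0,527.7538927734931,238.30968405661895],[0,0,1]]),V=np.array([[-0.0101,-0.9993,-0.036,0.0318],[-0.9815,0.0168,-0.1909,0.5851],[0.1914,0.0334,-0.9809,1.0464],[0,0,0,1]]))
S=dict(K=np.array([[525.3972866368558,0,315.6590126802478],[0,525.3972866368558,238.80277582129622],[0,0,1]]),V=np.array([[0.7702,0.6377,-0.0075,-0.457],[0.4858,-0.5942,-0.641,-0.2158],[-0.4132,0.4901,-0.7675,1.5518],[0,0,0,1]]))
def proj(C,p):
    p=np.atleast_2d(p); c=p@C['V'][:3,:3].T+C['V'][:3,3]; q=c@C['K'].T; return q[:,:2]/q[:,2:]
def ray(C,uv,z):
    R=C['V'][:3,:3];o=-R.T@C['V'][:3,3]; d=R.T@np.linalg.solve(C['K'],[uv[0],uv[1],1]); return o+d*(z-o[2])/d[2]
def crop(pts,x0,y0,f): return (np.array(pts,float)+.5)/f-.5+[x0,y0]
def fit(obs,x0):
    # obs: list of (cam, local pts Nx3, px Nx2)
    def w(p,L):
        c,s=np.cos(p[2]),np.sin(p[2]); return np.c_[p[0]+c*L[:,0]-s*L[:,1],p[1]+s*L[:,0]+c*L[:,1],L[:,2]]
    f=lambda p:np.concatenate([(proj(C,w(p,np.array(L,float)))-P).ravel() for C,L,P in obs])
    r=least_squares(f,x0,loss='soft_l1'); return r.x,f(r.x).reshape(-1,2)
E
python3 - <<'E'
from geo import *
for C in(T,S): print("cam",-C['V'][:3,:3].T@C['V'][:3,3])
Lt=[(.1225,-.1,.022),(-.1225,-.1,.022),(-.1225,.1,.022),
 (.1075,.073,.038),(.1075,.047,.038)]
Pt=crop([(62,75),(620,48),(640,510),(92,467),(92,408)],205,215,5)
Ls=[(-.1225,.1,.022),(-.1225,-.1,.022),(.1225,-.1,.022)]
Ps=crop([(42,313),(345,500),(617,212)],255,170,5)
for o in ([(T,Lt,Pt)],[(S,Ls,Ps)],[(T,Lt,Pt),(S,Ls,Ps)]):
    x,r=fit(o,[.55,.1,1.57]); print(x.round(4),r.round(1).tolist())
# handle
b=crop([(193,160),(425,55),(308,104)],205,215,5); print("bar",[ray(T,u,.115).round(4).tolist() for u in b])
b=crop([(408,258),(460,112),(434,172)],255,170,5); print("bar s",[ray(S,u,.115).round(4).tolist() for u in b])
h=lambda a,z:[(a,a,z),(-a,a,z),(-a,-a,z),(a,-a,z)]
# carriers crop: post top corners and foot corners
for post,foot in [([(85,210),(124,210),(125,248),(83,248)],[(56,212),(57,279),(124,281)]),
  ([(331,167),(371,183),(353,217),(313,200)],[(277,214),(346,256),(307,165)]),
  ([(359,474),(392,468),(402,505),(369,513)],[(309,476),(330,542),(400,525)])]:
    P=crop(post,400,180,4);c=ray(T,P.mean(0),.052);F=crop(foot,400,180,4)
    W=[ray(T,u,.008) for u in F]; e=[ (W[1]-W[0]),(W[2]-W[0])]; 
    Q=[ray(T,u,.052) for u in P]; print("post",c.round(4),"sides",[round(float(np.linalg.norm(Q[i]-Q[i-1])),4) for i in range(4)],"ang",[round(float(np.degrees(np.arctan2(*(Q[i]-Q[i-1])[[1,0]]))%90),1) for i in range(4)])
    print(" foot edges",[(round(float(np.linalg.norm(v)),4),round(float(np.degrees(np.arctan2(v[1],v[0]))%90),1)) for v in e])
E
```

```text
cam [ 0.37431587 -0.0130017   1.13925415]
cam [ 1.0980208  -0.59733664  1.0492512 ]
[0.5198 0.1141 1.603 ] [[-0.3, -0.2], [0.4, -0.4], [0.9, 0.3], [-0.3, 0.4], [-0.4, -0.2]]
[0.5191 0.1138 1.6034] [[-1.2, -0.1], [0.0, 0.5], [1.3, -0.8]]
[0.5197 0.114  1.6024] [[-0.3, -0.2], [0.4, -0.3], [0.9, 0.4], [-0.3, 0.5], [-0.4, -0.2], [-1.0, -0.1], [0.2, 0.6], [1.5, -0.7]]
bar [[0.5599, 0.1649, 0.115], [0.6008, 0.0726, 0.115], [0.5817, 0.1193, 0.115]]
bar s [[0.5981, 0.0723, 0.115], [0.5577, 0.1657, 0.115], [0.573, 0.1248, 0.115]]
post [ 0.5856 -0.2065  0.052 ] sides [0.0203, 0.0202, 0.0202, 0.0217] ang [84.3, 89.0, 88.5, 89.0]
 foot edges [(0.037, 88.2), (0.052, 42.0)]
post [ 0.6032 -0.3305  0.052 ] sides [0.0204, 0.0219, 0.0208, 0.022] ang [58.9, 66.0, 59.4, 64.8]
 foot edges [(0.0425, 56.1), (0.0323, 56.3)]
post [ 0.4484 -0.3388  0.052 ] sides [0.02, 0.017, 0.0191, 0.0172] ang [10.3, 9.5, 10.9, 12.8]
 foot edges [(0.0357, 13.9), (0.0526, 60.1)]
```

Run:
```python
from geo import *
x,y,a=.5197,.114,1.6024
c,s=np.cos(a),np.sin(a)
def W(p): p=np.array(p,float); return np.c_[x+c*p[:,0]-s*p[:,1],y+s*p[:,0]+c*p[:,1],p[:,2]]
L=[[(.1225,-.1,.022),(-.1225,-.1,.022),(-.1225,.1,.022),(.1225,.1,.022)],
 [(.028,-.032,.067),(-.028,-.032,.067),(-.028,-.088,.067),(.028,-.088,.067)],
 [(.1075,.073,.038),(-.0425,.073,.038),(-.0425,.047,.038),(.1075,.047,.038)],
 [(-.0445,.077,.032),(-.0505,.077,.032),(-.0505,.043,.032),(-.0445,.043,.032)],
 [(-.005,-.06,.123),(.005,-.06,.123),(0,-.065,.123),(0,-.055,.123)]]
for C,n,(x0,y0,w,h) in((T,"top0",(205,215,140,120)),(S,"scene0",(255,170,135,110))):
    im=cv2.resize(cv2.imread(f"pics/{n}.png")[y0:y0+h,x0:x0+w],None,fx=5,fy=5,interpolation=cv2.INTER_CUBIC)
    for l in L:
        q=((proj(C,W(l))-[x0,y0]+.5)*5-.5).round().astype(int); cv2.polylines(im,[q],True,(0,0,255),1)
    cv2.imwrite(f"pics/ov_{n}.png",im)
```

```text
(no output)
```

View pics/ov_top0.png

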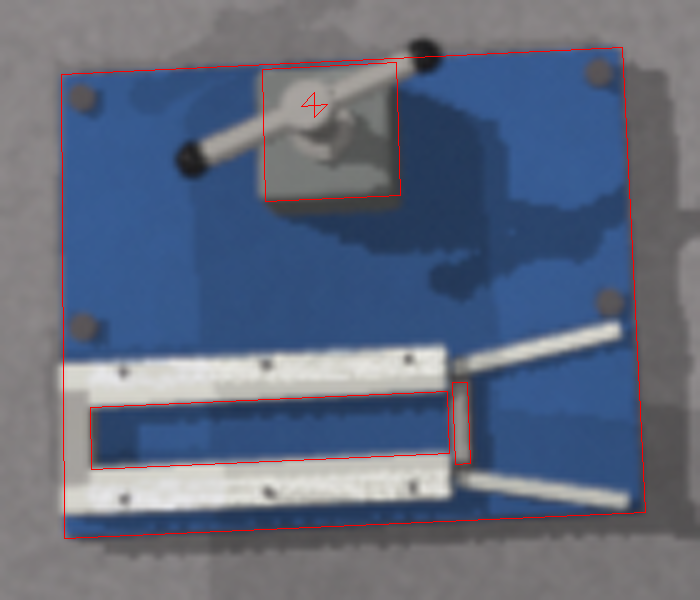

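View pics/ov_scene0.png

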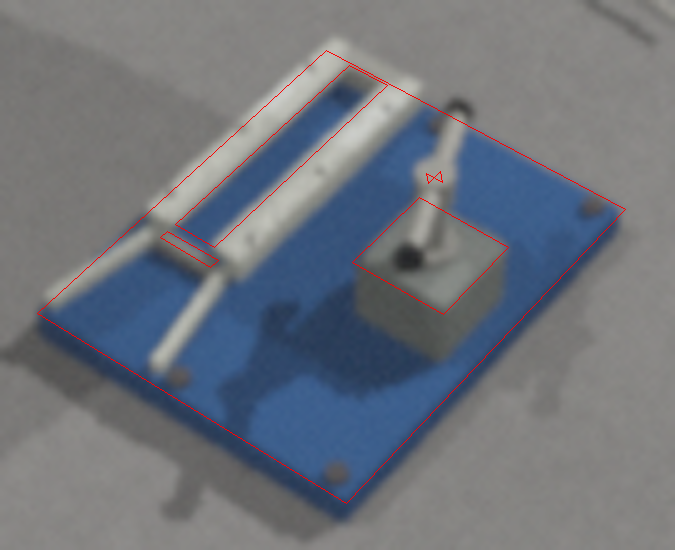

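```bash
cat > rb.py <<'E'
import numpy as np, cv2
from scipy.spatial.transform import Rotation as R
from bench import env, kinematics, monitor, eyes, job
ST=(.5197,.114,1.6024)
def quat(deg):
    a=np.radians(deg); z=np.array([np.cos(a),np.sin(a),0]); x=np.array([0,0,-1.]); y=np.cross(z,x)
    return R.from_matrix(np.c_[x,y,z]).as_quat()
def st(x,y):
    c,s=np.cos(ST[2]),np.sin(ST[2]); return np.array([ST[0]+c*x-s*y,ST[1]+s*x+c*y])
def snap(n,tag):
    d=eyes.grab_frame(n); cv2.imwrite(f"pics/{n}{tag}.png",d["frame"][:,:,::-1])
def info():
    s=monitor.sense(); print("t%.1f"%s["clock"],"p",s["position"].round(4),"F",s["contact_force"].round(1),"M",s["ft_torque"].round(2),"gap %.3f"%s["finger_gap"],"j6 %.3f"%s["joints"][5])
    return s
E
python3 - <<'E'
from rb import *
for d in (23.7,203.7,113.7,-66.3): 
    for z in(.2,.096):
        q=kinematics.ik([.5795,.118,z],quat(d)); print(d,z,None if q is None else np.round(q,3))
E
```

```text
23.7 0.2 [ 0.003  0.483  1.334 -0.     1.325 -0.411]
23.7 0.096 [ 0.003  0.588  1.454 -0.     1.099 -0.411]
203.7 0.2 [ 0.003  0.483  1.334 -0.     1.325  2.731]
203.7 0.096 [ 0.003  0.588  1.454 -0.     1.099  2.731]
113.7 0.2 [ 0.003  0.483  1.334 -0.     1.325 -1.982]
113.7 0.096 [ 0.003  0.588  1.454 -0.     1.099 -1.982]
-66.3 0.2 [ 0.003  0.483  1.334 -0.     1.325  1.16 ]
-66.3 0.096 [ 0.003  0.588  1.454 -0.     1.099  1.16 ]
```

```bash
python3 - <<'E'
from rb import *
env.reach([.5795,.118,.2],quat(203.7)); s=info()
env.movel([.5795,.118,.096],velocity=.1,guard=8); info()
env.close_gripper(20); env.hold(.2); info(); snap("scene",1); snap("top",1)
E
python3 - <<'E'
import cv2
s=cv2.imread("pics/scene1.png"); cv2.imwrite("pics/c1.png",cv2.resize(s[100:280,240:420],None,fx=3.3,fy=3.3,interpolation=cv2.INTER_CUBIC))
E
```

```text
t2.8 p [0.5796 0.1174 0.2   ] F [-0.  -0.1  0.1] M [0.03 0.01 0.05] gap 1.003 j6 2.731
t4.0 p [0.5799 0.118  0.0967] F [0.6 0.1 0.2] M [-0.   -0.01  0.01] gap 1.001 j6 2.731
t4.8 p [0.5812 0.1187 0.0964] F [ 8.8  5.3 -3.2] M [ 0.7  -1.33 -0.02] gap 0.223 j6 2.731
```

View pics/c1.png

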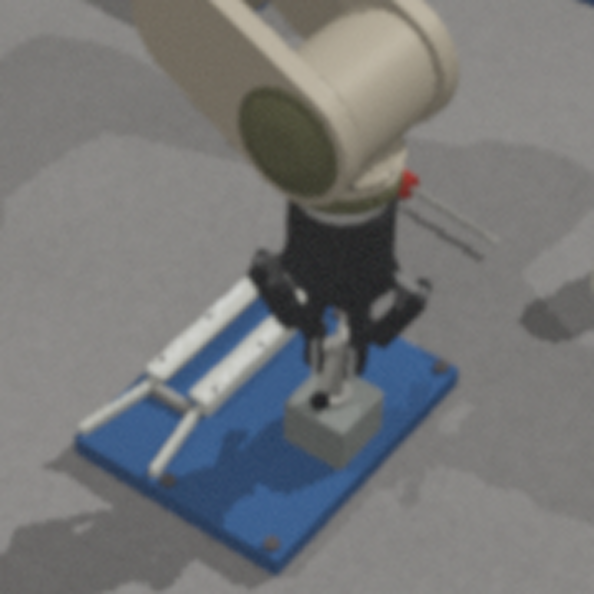

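View pics/scene1.png

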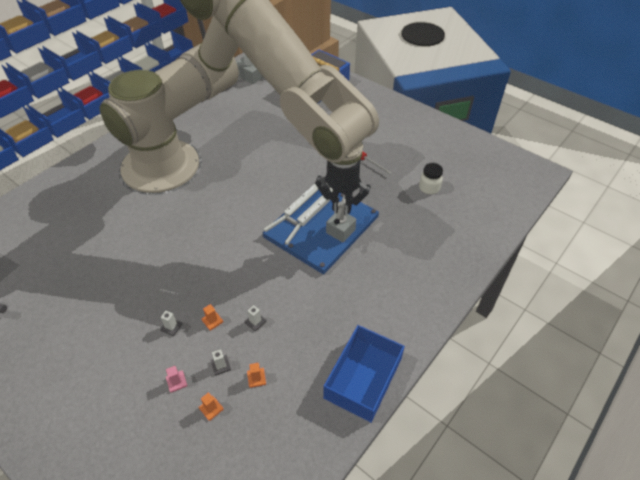

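View pics/top1.png

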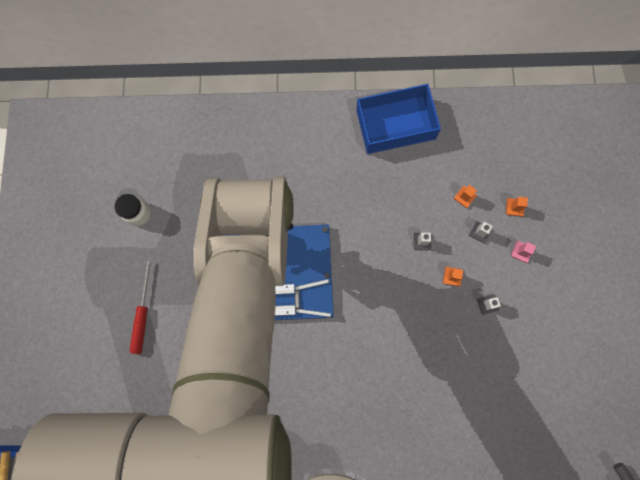

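```bash
python3 - <<'E'
from rb import *
env.movel([.5813,.1189,.096],velocity=.05); env.hold(.2); s=info()
q=np.array(s["joints"])
for k in range(1,5):
    q2=np.array(kinematics.ik([.5813,.1189,.096],quat(203.7+45*k))); 
    if abs(q2[5]-s["joints"][5])>1.5: print("flip",q2); break
    env.set_joints(q2); s=info()
snap("scene",2); snap("top",2)
E
python3 - <<'E'
import cv2
s=cv2.imread("pics/scene2.png"); cv2.imwrite("pics/c2.png",cv2.resize(s[170:280,255:390],None,fx=5,fy=5,interpolation=cv2.INTER_CUBIC))
E
```

```text
t5.3 p [0.5813 0.1187 0.0963] F [-3.1 -1.1  5.1] M [-0.32  0.48  0.04] gap 0.225 j6 2.732
t6.1 p [0.5814 0.1189 0.0963] F [-1.8 -0.9  6.1] M [-0.14  0.38  0.07] gap 0.218 j6 1.949
t6.9 p [0.5814 0.1191 0.0963] F [-2.9 -0.   5. ] M [-0.06  0.28  0.07] gap 0.220 j6 1.164
t7.7 p [0.5813 0.1192 0.0963] F [-2.5  1.   5.2] M [0.15 0.42 0.07] gap 0.231 j6 0.378
t8.4 p [0.5811 0.1192 0.0963] F [-3.9  0.1  6. ] M [0.12 0.58 0.04] gap 0.223 j6 -0.407
```

View pics/c2.png

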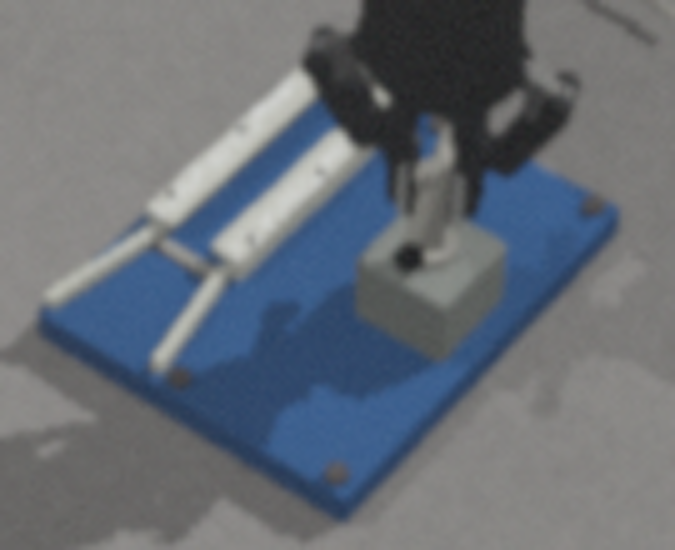

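```bash
cat >> rb.py <<'E'
H=[.5813,.1190]
def wind(start,degs):
    env.release(); p=[*H,.096]
    env.movel([*H,.185],velocity=.2)
    env.reach([*H,.185],quat(start)); 
    env.movel(p,velocity=.15,guard=8); env.close_gripper(20); env.hold(.1); info()
    for d in degs:
        q=kinematics.ik(p,quat(start+d)); 
        if abs(q[5]-monitor.sense()["joints"][5])>1.7: print("flip"); return
        env.set_joints(q); s=info()
E
python3 - <<'E'
from rb import *
wind(203.7,[60,120,170,180,184,188])
env.hold(.2); info(); snap("scene",3)
E
python3 - <<'E'
import cv2
s=cv2.imread("pics/scene3.png"); cv2.imwrite("pics/c3.png",cv2.resize(s[170:280,255:390],None,fx=5,fy=5,interpolation=cv2.INTER_CUBIC))
E
```

```text
t13.9 p [0.5812 0.1189 0.0962] F [-2.  -1.5  4.1] M [-0.19  0.51  0.03] gap 0.222 j6 2.733
t14.9 p [0.5812 0.119  0.0962] F [-4.4 -1.5  5. ] M [-0.18  0.63  0.05] gap 0.224 j6 1.686
t15.8 p [0.5812 0.1191 0.0962] F [-3.8  0.4  5. ] M [-0.12  0.62  0.07] gap 0.226 j6 0.639
t16.7 p [0.581  0.1195 0.096 ] F [-4.7  3.   5.5] M [ 0.42  0.73 -0.07] gap 0.222 j6 -0.232
t17.0 p [0.5811 0.1192 0.0959] F [-5.   1.1  3.8] M [0.26 0.67 0.07] gap 0.223 j6 -0.404
t17.2 p [0.5811 0.1191 0.0959] F [-5.2  1.1  2.6] M [ 0.21  0.75 -0.4 ] gap 0.224 j6 -0.473
t17.5 p [0.5811 0.119  0.0959] F [-4.9  1.   3.7] M [ 0.14  0.77 -0.93] gap 0.225 j6 -0.542
t17.7 p [0.5812 0.119  0.0959] F [-4.5  0.4  4.6] M [ 0.19  0.75 -0.97] gap 0.226 j6 -0.542
```

View pics/c3.png

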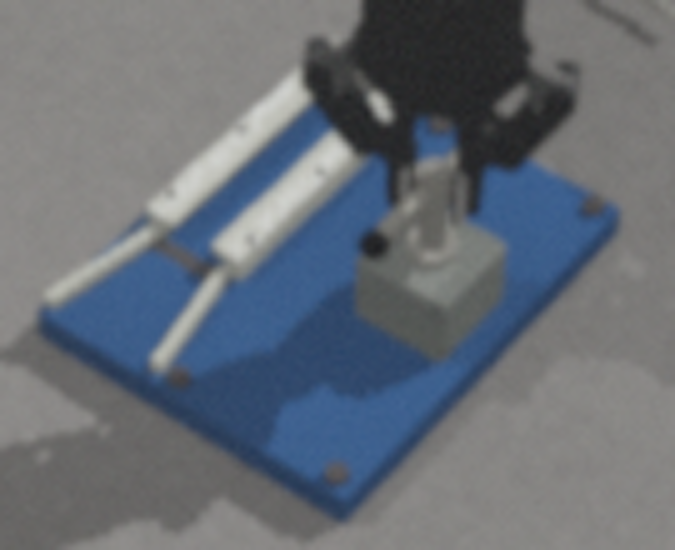

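```bash
python3 - <<'E'
from rb import *
env.release(); env.movel([*H,.2],velocity=.2); env.reach([.42,.0,.3],quat(203.7)); info()
snap("scene",4); snap("top",4)
E
python3 - <<'E'
import cv2
s=cv2.imread("pics/scene4.png"); cv2.imwrite("pics/c4.png",cv2.resize(s[170:280,255:390],None,fx=5,fy=5,interpolation=cv2.INTER_CUBIC))
s=cv2.imread("pics/top4.png"); cv2.imwrite("pics/c4t.png",cv2.resize(s[215:335,205:345],None,fx=5,fy=5,interpolation=cv2.INTER_CUBIC))
E
```

```text
t21.6 p [0.4201 0.     0.2999] F [0.5 0.2 0.2] M [ 0.04  0.   -0.01] gap 1.000 j6 2.447
```

View pics/c4.png

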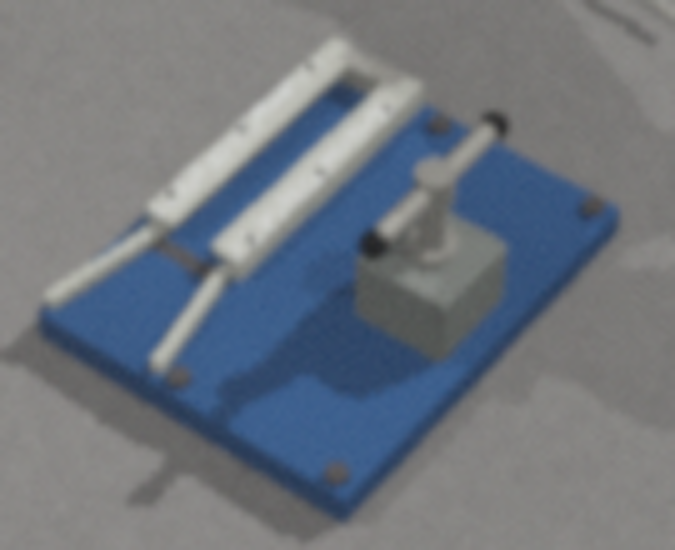

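View pics/c4t.png

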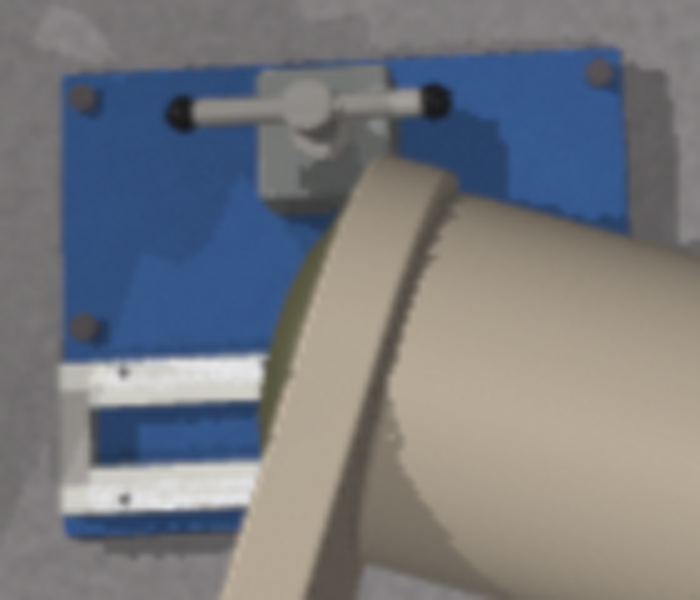

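Run:
```python
from geo import *
s=cv2.imread("pics/scene4.png");t=cv2.imread("pics/top4.png")
cv2.imwrite("pics/c4c.png",cv2.resize(t[180:320,400:550],None,fx=4,fy=4,interpolation=cv2.INTER_CUBIC))
cv2.imwrite("pics/c4s.png",cv2.resize(s[295:425,150:280],None,fx=4.5,fy=4.5,interpolation=cv2.INTER_CUBIC))
for u in((466,196),(517,206),(454,277),(524,251)): print(ray(T,u,.03).round(3))
```

```text
[ 0.678 -0.301  0.03 ]
[ 0.654 -0.408  0.03 ]
[ 0.503 -0.265  0.03 ]
[ 0.556 -0.414  0.03 ]
```

View pics/c4c.png

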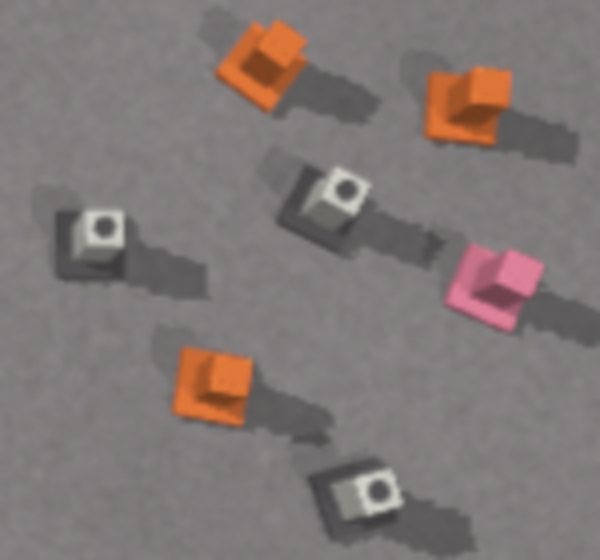

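View pics/c4s.png

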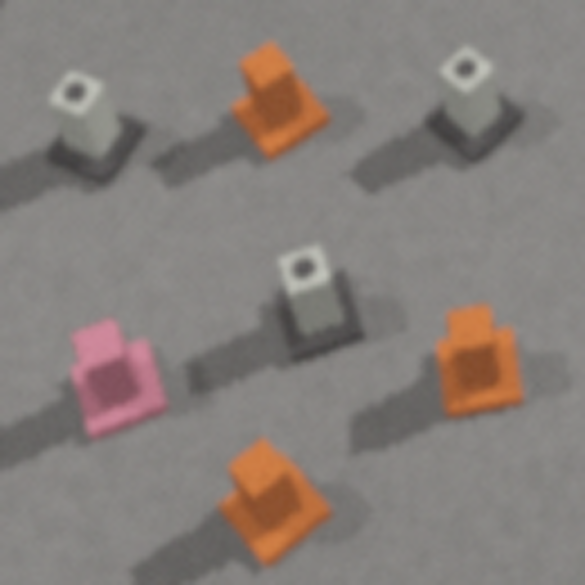

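Run:
```python
from geo import *
for n,t,s in(("A",(105,228),(466,68)),("B",(346,190),(303,268)),("C",(379,491),(76,92))):
    print(n,ray(T,crop([t],400,180,4)[0],.052).round(4),ray(S,crop([s],150,295,4.5)[0],.052).round(4))
from rb import *
print(st(-.0875,.06),st(.1075,.06))
for p,d in (((.586,-.207,.022),-1.5),((.586,-.207,.022),178.5),((.46,.03,.044),1.8),((.46,.20,.044),1.8),((.46,.2,.044),181.8)):
    q=kinematics.ik(p,quat(d)); print(d,None if q is None else np.round(q,2))
```

```text
A [ 0.5861 -0.2069  0.052 ] [ 0.5846 -0.2069  0.052 ]
B [ 0.6041 -0.3326  0.052 ] [ 0.6018 -0.3336  0.052 ]
C [ 0.4479 -0.338   0.052 ] [ 0.4459 -0.3385  0.052 ]
[0.46249482 0.02464779] [0.45633313 0.21955041]
-1.5 [-0.53  0.74  1.4  -0.    1.   -0.5 ]
178.5 [-0.53  0.74  1.4  -0.    1.    2.64]
1.8 [-0.19  0.43  1.89 -0.    0.82 -0.22]
1.8 [ 0.18  0.5   1.78 -0.    0.87  0.14]
181.8 None
```

```bash
cat >> rb.py <<'E'
def pick(x,y,d):
    env.release()
    env.reach([x,y,.13],quat(d)); 
    if env.movel([x,y,.022],velocity=.12,guard=8): print("CONTACT on descent"); info(); return
    env.close_gripper(40); env.hold(.1); s=info()
    # centre on what was gripped to unload
    p=s["position"]; env.movel([p[0],p[1],.10],velocity=.12); info()
E
python3 - <<'E'
from rb import *
pick(.5855,-.2068,-1.5)
p=st(-.0875,.06); env.reach([p[0],p[1],.12],quat(1.8)); info(); snap("scene",5)
E
python3 - <<'E'
import cv2
s=cv2.imread("pics/scene5.png"); cv2.imwrite("pics/c5.png",cv2.resize(s[130:330,200:400],None,fx=3,fy=3,interpolation=cv2.INTER_CUBIC))
E
```

```text
t26.2 p [ 0.5856 -0.2069  0.0222] F [-0.1 -0.5  3.3] M [ 0.05  0.01 -0.02] gap 0.221 j6 -0.502
t27.0 p [ 0.5852 -0.2067  0.0991] F [-1.  -0.3 -0.4] M [ 0.04 -0.   -0.02] gap 0.220 j6 -0.502
t28.0 p [0.4633 0.0239 0.12  ] F [ 0.6 -0.1 -0.8] M [ 0.01 -0.02  0.01] gap 0.228 j6 -0.232
```

View pics/c5.png

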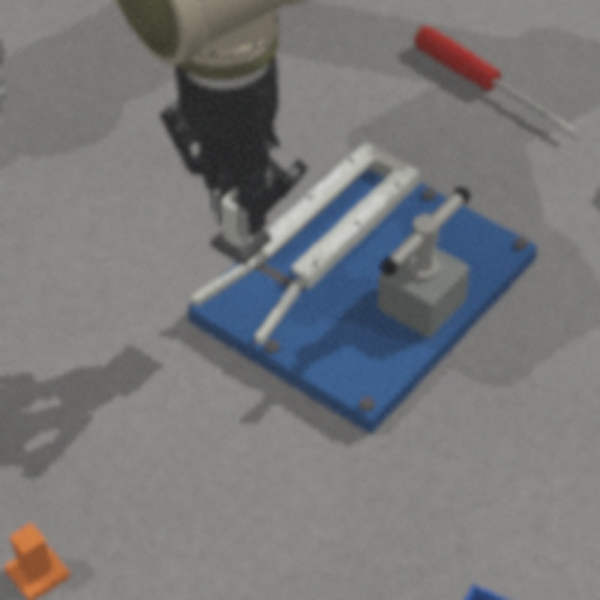

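```bash
cat >> rb.py <<'E'
OFF=[.0005,0]
def tk(s,lat=0.): # s: position relative to end stop along track
    p=st(.1075+s,.06+lat); return p+OFF
def lower(s=-.195):
    p=tk(s); env.movel([*p,.052],velocity=.1,guard=8)
    g=env.movel([*p,.040],velocity=.03,guard=3); print("floor",g); q=info(); return q["position"][2]
E
python3 - <<'E'
from rb import *
z=lower()
p=tk(-.195); env.movel([*p,z+.0005],velocity=.03); info()
for s in(-.175,-.16,-.15,-.14):
    p=tk(s); g=env.movel([*p,z+.0005],velocity=.04,guard=12); print(s,g,p); info()
    if g: break
snap("scene",6)
E
python3 - <<'E'
import cv2
s=cv2.imread("pics/scene6.png"); cv2.imwrite("pics/c6.png",cv2.resize(s[160:290,230:390],None,fx=4,fy=4,interpolation=cv2.INTER_CUBIC))
E
```

```text
floor True
t29.2 p [0.4634 0.0246 0.044 ] F [-0.5 -0.6  3.8] M [ 0.03  0.1  -0.05] gap 0.228 j6 -0.232
t29.5 p [0.4629 0.0247 0.0443] F [-0.4  0.5 -1.6] M [0.02 0.03 0.02] gap 0.225 j6 -0.232
-0.175 False [0.46236285 0.0446378 ]
t30.1 p [0.4624 0.0447 0.0445] F [ 0.8  0.1 -1.5] M [-0.05  0.02  0.05] gap 0.226 j6 -0.188
-0.16 False [0.46188888 0.05963031]
t30.6 p [0.4619 0.0598 0.0445] F [ 0.  -0.9 -0.7] M [ 0.05 -0.04 -0.01] gap 0.229 j6 -0.155
-0.15 False [0.46157289 0.06962532]
t31.0 p [0.4615 0.0698 0.0445] F [ 0.4  0.5 -1.9] M [ 0.04 -0.01  0.05] gap 0.230 j6 -0.133
-0.14 False [0.46125691 0.07962032]
t31.4 p [0.4612 0.0798 0.0445] F [-0.6 -0.2 -1.3] M [0.04 0.02 0.03] gap 0.228 j6 -0.112
```

View pics/c6.png

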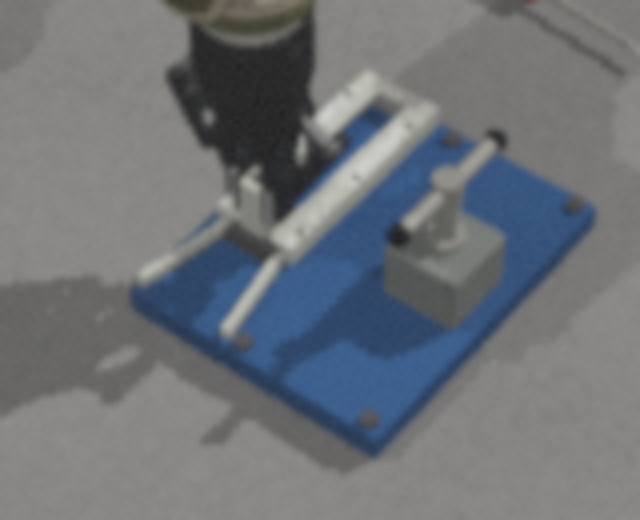

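```bash
cat >> rb.py <<'E'
def slide(targets,z,guard=10,v=.05):
    for s in targets:
        p=tk(s); g=env.movel([*p,z],velocity=v,guard=guard); q=info(); 
        print("s=%.4f"%s,g,"actual s %.4f"%(np.dot(q["position"][:2]-np.array(OFF)-st(.1075,.06),[np.cos(ST[2]),np.sin(ST[2])])))
        if g: return True
    return False
E
python3 - <<'E'
from rb import *
slide([-.12,-.1,-.08,-.06,-.04,-.024],.0445)
slide([-.014,-.008],.0445,v=.02)
E
```

```text
t32.0 p [0.4606 0.0998 0.0445] F [ 0.9 -1.6 -0.3] M [-0.03 -0.05  0.06] gap 0.229 j6 -0.068
s=-0.1200 False actual s -0.1198
t32.6 p [0.46   0.1198 0.0445] F [ 0.  -0.5 -0.5] M [-0.    0.   -0.03] gap 0.227 j6 -0.024
s=-0.1000 False actual s -0.0998
t33.1 p [0.4593 0.1398 0.0445] F [ 0.2  0.  -1.3] M [-0.01 -0.01  0.05] gap 0.227 j6 0.019
s=-0.0800 False actual s -0.0798
t33.7 p [0.4587 0.1598 0.0445] F [ 0.6  0.5 -0.3] M [-0.    0.07  0.04] gap 0.234 j6 0.062
s=-0.0600 False actual s -0.0598
t34.2 p [0.458  0.1797 0.0444] F [-0.2  0.  -1.6] M [-0.01 -0.02  0.02] gap 0.226 j6 0.104
s=-0.0400 False actual s -0.0398
t34.7 p [0.4575 0.1958 0.0444] F [-0.5 -0.5 -0.8] M [-0.01 -0.02  0.01] gap 0.229 j6 0.137
s=-0.0240 False actual s -0.0238
t35.1 p [0.4572 0.2027 0.0444] F [ 0.5 -0.8 -0.3] M [-0.19 -0.07 -0.07] gap 0.226 j6 0.153
s=-0.0140 True actual s -0.0169
```

```bash
cat >> rb.py <<'E'
def leave(tag):
    env.release(); p=monitor.sense()["position"]; env.movel([p[0],p[1],.16],velocity=.2)
    env.reach([.42,-.05,.26],quat(0)); info(); snap("scene",tag); snap("top",tag)
    t=cv2.imread(f"pics/top{tag}.png"); s=cv2.imread(f"pics/scene{tag}.png")
    f=lambda a:cv2.resize(a,(560,560) if a.shape[0]==a.shape[1] else None,interpolation=cv2.INTER_CUBIC)
    cv2.imwrite(f"pics/k{tag}a.png",cv2.resize(t[180:320,400:550],None,fx=4,fy=4,interpolation=cv2.INTER_CUBIC))
    cv2.imwrite(f"pics/k{tag}b.png",cv2.resize(s[295:425,150:280],None,fx=4.5,fy=4.5,interpolation=cv2.INTER_CUBIC))
    cv2.imwrite(f"pics/k{tag}c.png",cv2.resize(s[170:280,255:390],None,fx=5,fy=5,interpolation=cv2.INTER_CUBIC))
E
python3 - <<'E'
from rb import *
leave(7)
E
```

```text
t37.6 p [ 0.42   -0.0493  0.2593] F [-0.1  0.1 -1. ] M [-0.06 -0.    0.06] gap 1.000 j6 -0.396
```

View pics/k7a.png

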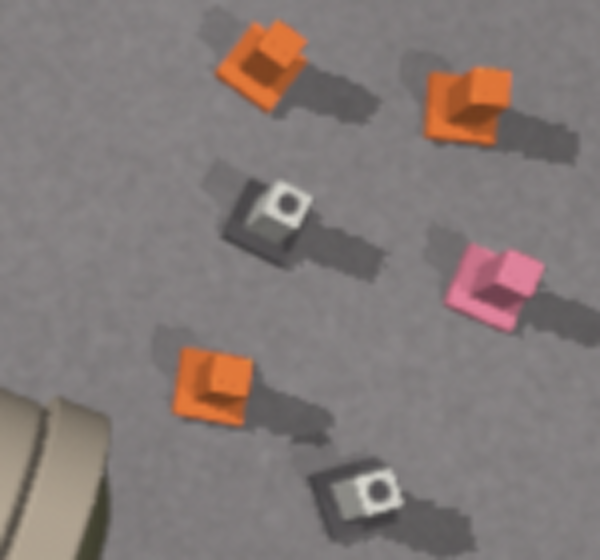

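View pics/k7b.png

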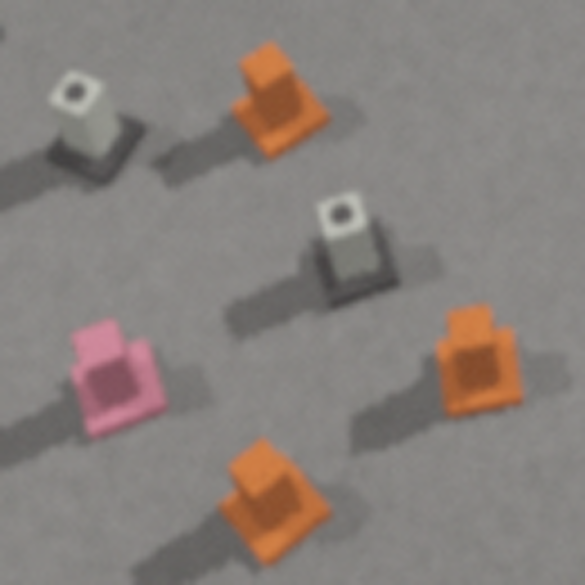

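View pics/k7c.png

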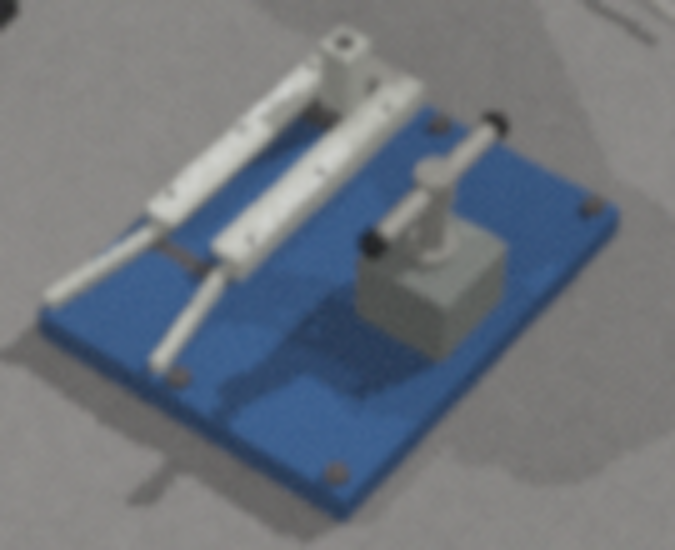

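Run:
```python
from geo import *
a=ray(T,crop([(288,203)],400,180,4)[0],.052);b=ray(S,crop([(341,213)],150,295,4.5)[0],.052);print(a,b)
Q=[ray(T,u,.052) for u in crop([(278,179),(313,191),(296,228),(260,213)],400,180,4)]
print([round(float(np.degrees(np.arctan2(*(Q[i]-Q[i-1])[[1,0]]))%90),1) for i in range(4)])
Q=[ray(S,u,.052) for u in crop([(317,203),(355,191),(369,225),(332,237)],150,295,4.5)]
print([round(float(np.degrees(np.arctan2(*(Q[i]-Q[i-1])[[1,0]]))%90),1) for i in range(4)])
Q=[ray(T,u,.008) for u in crop([(221,228),(287,266)],400,180,4)]; v=Q[1]-Q[0]; print(np.linalg.norm(v),np.degrees(np.arctan2(v[1],v[0]))%90)
Q=[ray(S,u,.008) for u in crop([(332,299),(399,278)],150,295,4.5)]; v=Q[1]-Q[0]; print(np.linalg.norm(v),np.degrees(np.arctan2(v[1],v[0]))%90)
```

```text
[ 0.59773068 -0.30224262  0.052     ] [ 0.59476856 -0.30232874  0.052     ]
[59.8, 69.1, 62.6, 65.3]
[66.6, 59.7, 64.9, 60.0]
0.040198103597804215 57.725305367845564
0.033097961651586204 58.98056282832617
```

```bash
python3 - <<'E'
from rb import *
pick(.5965,-.3022,62)
p=tk(-.195); env.reach([*p,.12],quat(1.8)); info()
z=lower()
if abs(z-.044)<.002:
    r=slide([-.195,-.175,-.16,-.15,-.14,-.1,-.062],.0445)
    snap("scene",8)
    if not r: slide([-.05,-.044],.0445,v=.02)
E
python3 - <<'E'
import cv2
s=cv2.imread("pics/scene8.png"); cv2.imwrite("pics/c8.png",cv2.resize(s[160:290,230:390],None,fx=4,fy=4,interpolation=cv2.INTER_CUBIC))
E
```

```text
t40.9 p [ 0.5966 -0.3022  0.0221] F [-0.4  1.   0.6] M [0.01 0.03 0.02] gap 0.229 j6 -1.726
t41.7 p [ 0.5962 -0.302   0.099 ] F [-0.4 -1.  -1.2] M [ 0.01 -0.02 -0.01] gap 0.223 j6 -1.726
t43.1 p [0.4635 0.0242 0.1199] F [ 0.2 -0.6 -0.3] M [-0.01  0.02 -0.05] gap 0.227 j6 -0.233
floor True
t44.2 p [0.4634 0.0246 0.0439] F [0.5 0.3 1.3] M [-0.04 -0.08  0.02] gap 0.228 j6 -0.232
t44.5 p [0.4629 0.0247 0.0444] F [ 0.1  0.6 -1.8] M [ 0.01  0.01 -0.01] gap 0.225 j6 -0.232
s=-0.1950 False actual s -0.1950
t45.0 p [0.4624 0.0449 0.0445] F [ 0.3 -0.3 -0.2] M [ 0.04 -0.01 -0.01] gap 0.226 j6 -0.188
s=-0.1750 False actual s -0.1748
t45.5 p [0.4619 0.0599 0.0445] F [-0.8  0.8 -0.8] M [ 0.02  0.   -0.02] gap 0.226 j6 -0.155
s=-0.1600 False actual s -0.1598
t45.8 p [0.4615 0.0699 0.0445] F [-0.3 -0.5 -0.9] M [ 0.02 -0.07 -0.04] gap 0.227 j6 -0.133
s=-0.1500 False actual s -0.1497
t46.2 p [0.4612 0.0799 0.0445] F [-0.2 -0.4 -1.4] M [ 0.    0.   -0.02] gap 0.230 j6 -0.112
s=-0.1400 False actual s -0.1397
t47.1 p [0.46   0.1195 0.0445] F [ 0.4  0.2 -0.7] M [-0.01  0.03  0.01] gap 0.225 j6 -0.024
s=-0.1000 False actual s -0.1001
t48.0 p [0.4588 0.1575 0.0445] F [-0.4 -0.2 -0.5] M [-0.06  0.03 -0.06] gap 0.225 j6 0.057
s=-0.0620 False actual s -0.0621
t48.6 p [0.4584 0.1681 0.0444] F [-0.5 -3.   0.2] M [-0.49 -0.19  0.  ] gap 0.229 j6 0.081
s=-0.0500 True actual s -0.0515
```

View pics/c8.png

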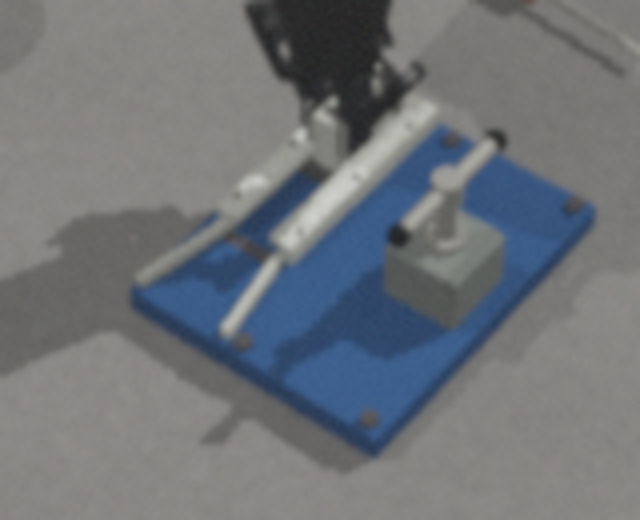

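Run:
```python
from rb import *
leave(9)
```

```text
t51.0 p [ 0.42   -0.0493  0.2591] F [ 1.1  0.8 -0.9] M [-0.    0.   -0.01] gap 1.002 j6 -0.396
```

View pics/k9a.png

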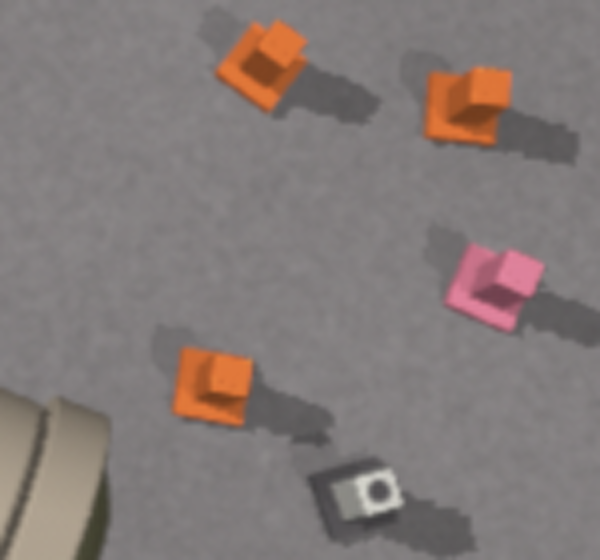

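View pics/k9b.png

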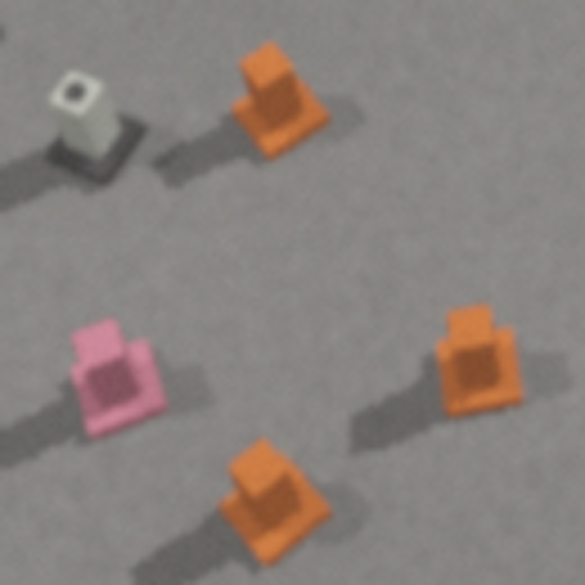

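View pics/k9c.png

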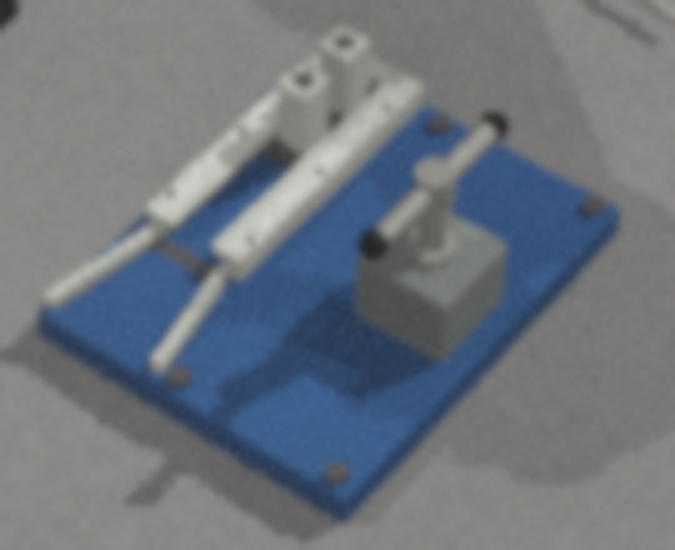

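Run:
```python
from rb import *
pick(.447,-.3382,12)
p=tk(-.195); env.reach([*p,.12],quat(1.8)); info()
z=lower()
if abs(z-.044)<.002:
    r=slide([-.195,-.175,-.16,-.15,-.14,-.1],.0445)
    snap("scene",10)
    if not r: slide([-.085,-.08],.0445,v=.02)
```

```text
t54.3 p [ 0.4471 -0.3383  0.0222] F [ 0.3 -0.4  3.4] M [0.04 0.02 0.03] gap 0.226 j6 -1.066
t55.1 p [ 0.4468 -0.338   0.0992] F [-0.2  0.2 -1.1] M [0.03 0.04 0.04] gap 0.227 j6 -1.066
t56.4 p [0.4633 0.0239 0.1199] F [ 0.3  0.3 -1.7] M [ 0.03 -0.01 -0.06] gap 0.229 j6 -0.232
floor True
t57.6 p [0.4635 0.0246 0.0439] F [0.6 0.1 1.3] M [-0.02 -0.11  0.03] gap 0.229 j6 -0.232
t57.9 p [0.4629 0.0247 0.0444] F [ 0.3 -0.3 -0.2] M [-0.    0.03  0.01] gap 0.228 j6 -0.232
s=-0.1950 False actual s -0.1950
t58.4 p [0.4624 0.0448 0.0445] F [-0.5  0.5 -1. ] M [-0.03 -0.01 -0.04] gap 0.227 j6 -0.188
s=-0.1750 False actual s -0.1748
t58.9 p [0.4619 0.0599 0.0445] F [ 0.3  1.1 -1.1] M [ 0.02  0.04 -0.02] gap 0.224 j6 -0.155
s=-0.1600 False actual s -0.1597
t59.2 p [0.4615 0.0699 0.0445] F [ 0.5 -0.6 -1.6] M [-0.02  0.01  0.02] gap 0.228 j6 -0.133
s=-0.1500 False actual s -0.1497
t59.6 p [0.4612 0.0799 0.0445] F [-0.8 -0.7  0.1] M [-0.01  0.01 -0.03] gap 0.227 j6 -0.112
s=-0.1400 False actual s -0.1397
t60.5 p [0.46   0.1195 0.0445] F [ 0.   0.4 -0.4] M [-0.08 -0.    0.04] gap 0.226 j6 -0.024
s=-0.1000 False actual s -0.1002
t61.2 p [0.4595 0.131  0.0444] F [-0.2 -1.8  0. ] M [-0.31 -0.07 -0.02] gap 0.230 j6 0.002
s=-0.0850 True actual s -0.0886
```

Run:
```python
from rb import *
slide([-.083],.0445,guard=18,v=.015)
env.hold(.2); info(); leave(11)
```

```text
t61.7 p [0.4595 0.1352 0.0449] F [ -2.7 -13.7   6.8] M [-2.41  0.45 -0.01] gap 0.230 j6 0.014
s=-0.0830 False actual s -0.0844
t61.9 p [0.4595 0.1351 0.0449] F [ -2.  -13.3   6.9] M [-2.4   0.43  0.01] gap 0.227 j6 0.014
t64.1 p [ 0.4199 -0.0493  0.259 ] F [ 0.  0. -1.] M [ 0.05 -0.02 -0.03] gap 1.001 j6 -0.396
```

View pics/k11c.png

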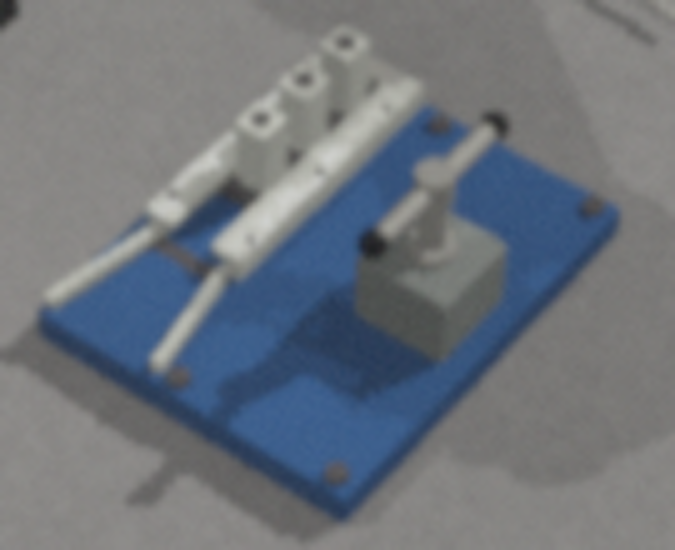

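Run:
```python
import cv2
t=cv2.imread("pics/top11.png"); cv2.imwrite("pics/k11t.png",cv2.resize(t[265:335,205:345],None,fx=5.5,fy=5.5,interpolation=cv2.INTER_CUBIC))
```

```text
(no output)
```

View pics/k11t.png

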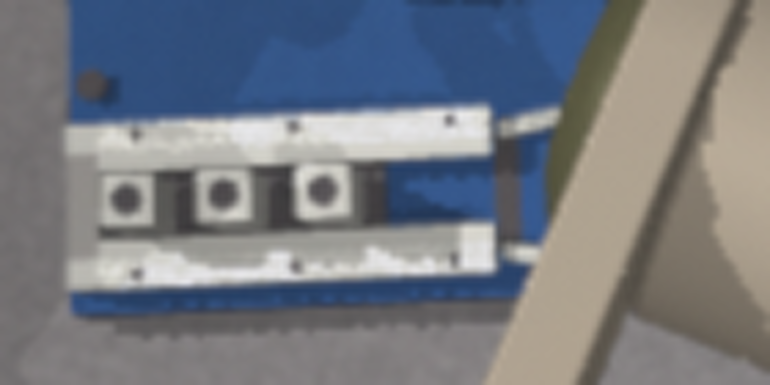

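Run:
```python
from geo import *
import rb
for C,P in((T,crop([(127,199),(223,194),(323,189)],205,265,5.5)),(S,crop([(345,42),(305,80),(262,118)],255,170,5))):
    Q=np.array([ray(C,u,.074)[:2] for u in P])-rb.st(.1075,.06); a=rb.ST[2]; print((Q@np.array([[np.cos(a),-np.sin(a)],[np.sin(a),np.cos(a)]])).round(4).tolist(), np.linalg.norm(np.diff(Q,axis=0),axis=1).round(4))
```

```text
[[-0.0178, 0.0004], [-0.0533, 0.0002], [-0.0902, 0.0]] [0.0355 0.0369]
[[-0.0173, 0.0027], [-0.0531, 0.002], [-0.089, 0.0025]] [0.0359 0.0359]
```

Run:
```python
from rb import *
p=tk(-.135); env.close_gripper(20); env.reach([*p,.13],quat(1.8)); env.movel([*p,.044],velocity=.12,guard=8); info()
slide([-.115],.044,guard=6)
slide([-.095],.044,guard=6,v=.02)
slide([-.09],.044,guard=12,v=.01)
p=tk(-.13); env.movel([*p,.044]); env.movel([*p,.2],velocity=.2); env.reach([.42,-.05,.26],quat(0)); env.release(); info(); snap("scene",12); snap("top",12)
from geo import *
for n in("scene","top"):pass
t=cv2.imread("pics/top12.png"); cv2.imwrite("pics/k12t.png",cv2.resize(t[265:335,205:345],None,fx=5.5,fy=5.5,interpolation=cv2.INTER_CUBIC))
```

```text
t66.7 p [0.4616 0.0844 0.0448] F [-0.6 -0.2  0.5] M [-0.03  0.04  0.05] gap 0.001 j6 -0.101
t67.2 p [0.4604 0.1048 0.044 ] F [ 0.3  0.4 -0.5] M [ 0.03 -0.   -0.03] gap 0.001 j6 -0.057
s=-0.1150 False actual s -0.1148
t67.7 p [0.4605 0.1095 0.0441] F [-0.2 -4.7  2.7] M [-0.65  0.02 -0.03] gap 0.004 j6 -0.044
s=-0.0950 True actual s -0.1101
t68.2 p [0.4605 0.1096 0.0442] F [-0.1 -4.5  2.6] M [-0.62  0.02  0.02] gap -0.003 j6 -0.042
s=-0.0900 True actual s -0.1100
t70.9 p [ 0.42 -0.05  0.26] F [-1.2 -0.2  0.4] M [ 0.03  0.06 -0.02] gap 1.003 j6 -0.397
```

View pics/k12t.png

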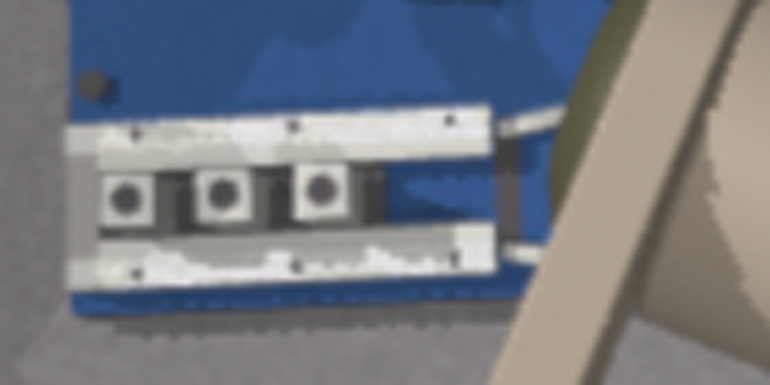

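Run:
```python
from rb import *
env.reach([*H,.2],quat(1.8))
wind(1.8,[-55,-110,-160])
wind(22,[-60,-120,-170])
wind(32,[-20,-28,-32,-36,-40])
env.release(); env.movel([*H,.2],velocity=.2); env.reach([.42,-.05,.26],quat(0)); info(); snap("scene",13); snap("top",13)
s=cv2.imread("pics/scene13.png"); cv2.imwrite("pics/k13c.png",cv2.resize(s[170:280,255:390],None,fx=5,fy=5,interpolation=cv2.INTER_CUBIC))
t=cv2.imread("pics/top13.png"); cv2.imwrite("pics/k13t.png",cv2.resize(t[215:335,205:345],None,fx=5,fy=5,interpolation=cv2.INTER_CUBIC))
```

```text
t74.1 p [0.5811 0.119  0.0962] F [-4.3 -0.6  4.3] M [-0.09  0.59  0.03] gap 0.228 j6 -0.027
t75.0 p [0.5812 0.119  0.0962] F [-4.7 -0.8  5.3] M [-0.1   0.69  0.03] gap 0.225 j6 0.934
t76.0 p [0.5812 0.119  0.0962] F [-4.6 -0.9  5.7] M [-0.06  0.63 -0.05] gap 0.226 j6 1.894
t76.8 p [0.5812 0.119  0.0962] F [-3.8 -0.2  5.4] M [-0.1   0.67 -0.06] gap 0.227 j6 2.766
t82.1 p [0.5812 0.1189 0.0962] F [-2.9 -2.   4.4] M [-0.18  0.55  0.04] gap 0.226 j6 -0.379
t83.1 p [0.5811 0.1189 0.0962] F [-3.5 -1.3  5.5] M [-0.2   0.71 -0.01] gap 0.223 j6 0.668
t84.1 p [0.5811 0.119  0.0962] F [-4.7 -1.   5.9] M [-0.18  0.67 -0.01] gap 0.226 j6 1.716
t85.0 p [0.5811 0.119  0.0962] F [-4.2  0.4  5.6] M [-0.09  0.64 -0.02] gap 0.224 j6 2.588
t90.3 p [0.5812 0.1189 0.0962] F [-3.8 -1.7  3.9] M [-0.2   0.47 -0.01] gap 0.223 j6 -0.554
t90.7 p [0.5812 0.1189 0.0962] F [-3.9 -0.2  6.1] M [-0.3   0.72 -0.06] gap 0.224 j6 -0.208
t91.0 p [0.5812 0.1189 0.0962] F [-4.1 -2.5  4.7] M [-0.27  0.69 -0.05] gap 0.224 j6 -0.069
t91.2 p [0.5811 0.119  0.0962] F [-3.  -2.3  4. ] M [-0.15  0.67  0.01] gap 0.225 j6 0.000
t91.5 p [0.5812 0.119  0.0961] F [-4.1 -1.1  6.2] M [-0.17  0.64  0.08] gap 0.223 j6 0.070
t91.7 p [0.5812 0.119  0.0961] F [-4.6 -1.2  5.2] M [-0.24  0.7   0.02] gap 0.225 j6 0.139
t94.0 p [ 0.4205 -0.0497  0.2595] F [-0.3  0.6  0.2] M [ 0.06  0.04 -0.03] gap 1.002 j6 -0.396
```

View pics/k13c.png

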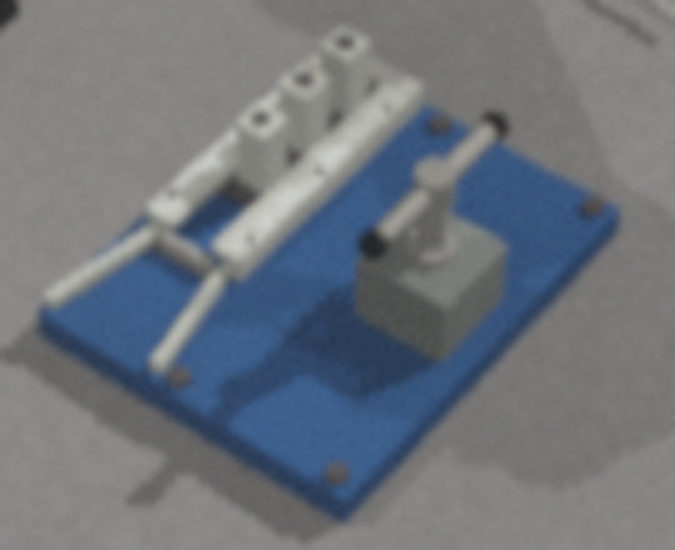

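View pics/k13t.png

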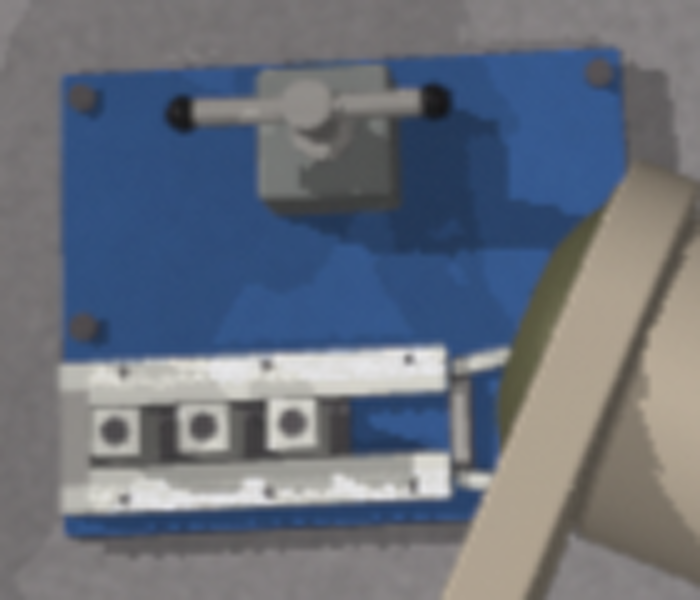

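The bar is parallel to the station's x axis again and the gate is up. I'll wind firmly against the stop once more to confirm it.

Run:
```python
from rb import *
env.reach([*H,.2],quat(1.8))
wind(1.8,[-8,-16,-20,-23])
env.release(); env.movel([*H,.2],velocity=.2); env.reach([.42,-.15,.26],quat(0)); info(); snap("scene",14); snap("top",14)
s=cv2.imread("pics/scene14.png"); cv2.imwrite("pics/k14c.png",cv2.resize(s[170:280,255:390],None,fx=5,fy=5,interpolation=cv2.INTER_CUBIC))
```

```text
t97.2 p [0.5812 0.119  0.0962] F [-4.1 -0.1  4.2] M [-0.06  0.53  0.02] gap 0.225 j6 -0.027
t97.5 p [0.5812 0.119  0.0961] F [-4.6 -0.3  2.9] M [-0.06  0.64 -0.01] gap 0.223 j6 0.110
t97.7 p [0.5811 0.1188 0.096 ] F [-3.7 -1.6  4.7] M [-0.34  0.81 -0.04] gap 0.229 j6 0.247
t98.0 p [0.5812 0.119  0.096 ] F [-4.5 -1.5  4.8] M [-0.16  0.71  0.14] gap 0.227 j6 0.317
t98.2 p [0.5812 0.1191 0.0959] F [-4.1 -1.4  3.9] M [-0.11  0.76  0.16] gap 0.224 j6 0.371
t100.8 p [ 0.4203 -0.1496  0.2595] F [ 0.5 -0.8 -0.6] M [ 0.02 -0.02  0.  ] gap 1.000 j6 -0.606
```

View pics/k14c.png

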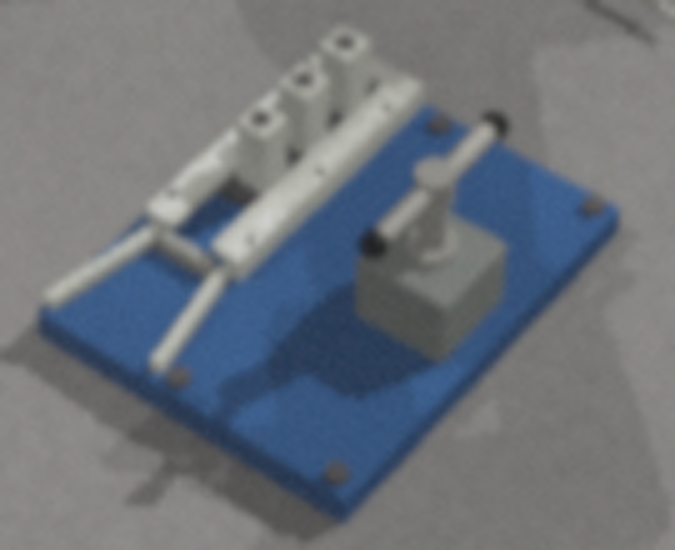

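View pics/top14.png

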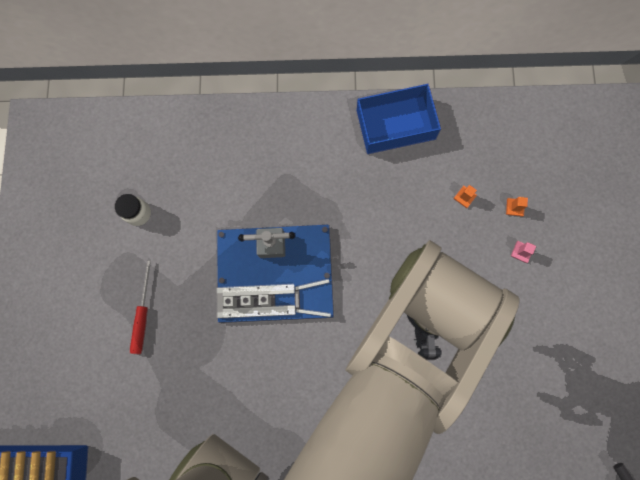

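```bash
python3 -c "
from bench import job; print(job.hand_in())"
```

```text
the job is handed in; nothing more can be done
None
```

The job is done and handed in, after about 101 s on the clock. No verdict was reported.

**What I did:** I wound the T-handle anticlockwise to its hard stop, where torque climbed to about 1 N m and the gate lay flush with the floor. I set the three carriers on the lead-in and slid them under the lips until each met the stop or its neighbour. One of them had been knocked a few centimetres aside, so I found it again before gripping it. I then wound the T-handle clockwise to its other stop.

**Last checks:**
- **Carriers:** the measured spacing is about 36 mm, which is a closed row. A 12 N push from behind did not move it.
- **Gate and handle:** the gate looks fully up. The bar stayed in place under an extra 0.16 N m clockwise, about three times its turning torque.
- **Everything else:** the screwdriver and jar look unmoved in the final top picture. Only three grey carriers were in view at the start; I left the orange and pink look-alikes alone.

**Disagreements:**
- At the start the bar stood about 20° off the stop, so the handle was not at exactly 0 then.
- The two cameras differed by about 2 mm across the track, inside their stated calibration.
- The hub, found by touch, was about 3.5 mm from where the base-plate fit put it.
- The last carrier first met resistance at 88.6 mm from the stop. Under a firmer push the gripper went on about 4 mm to 84.4 mm. I put that down to slip in the grip, because the spacing was right afterwards and the row held under the push from behind.

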